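# Hold the distribution box cover at its balance point

## Task

The hinged cover of the grey distribution box has no stay. Twist the black captive cap at its front corner anticlockwise (seen from above) until its wing frees the cover, then take the cover by its steel bar, swing it up to its balance point, where its weight stands right over the hinge, and finish still gripping the bar there so that it falls neither shut nor over backwards. Never let the cover go over backwards, and leave everything else on the bench where it is.

Things in the scene. Friction and masses are not known exactly. Their poses are not given: they have to be found in the camera images.
- enclosure: Grey open-topped distribution box, fixed to the bench, 150 mm (its x) by 260 mm (its y) and 90 mm high to the rim; origin at the centre of its underside, on the bench. Its x axis points from its front (towards the robot) to the hinge side, y to the left, z up. The cap stands at (-120, +85) mm and the cover's bar, when shut, has its middle at (-125, -40, 108) mm in this frame.
- cap (a joint): Angle of the captive quarter-turn cap about its upright axis, rad. 0: the wing points to the box's +x, over the cover's tongue, and locks it; it grows anticlockwise seen from above, up to its stop at 1.57 (wing along the box's +y, cover free). Starts between 0 and 0.3; it stays where it is left (about 0.05 Nm of friction). Counts as undone above 1.3.
- cap_grip (a point): Middle of the cap's upright grip, a flat bar 42 mm long, 12 mm thick, 26 mm tall, its top 13 mm above this point (131 mm above the bench). Its long side lies along the wing and the point's x axis, which turn with the cap: pinch it from above across the 12 mm. The cap's axis runs upright through this point. The cover's front wall is 45 mm away, towards the box's +x.
- cover (a joint): Angle of the cover about its hinge, rad: 0 shut, growing as its front edge swings up and away from the robot; stop at 2.3. The balance point is at 1.24 rad, well short of standing upright (1.57): below it the cover falls shut, above it over backwards; hardly any hinge friction. The cover is a hollow hood 260 mm wide, 150 mm deep, 40 mm high (top 130 mm above the bench when shut), 0.25 to 0.45 kg.
- cover_bar (a point): Middle of the cover's round steel bar, 12 mm thick, 96 mm long between two 10 mm side arms, parallel to the hinge, 50 mm in front of the cover's front wall. Pinched from above, one finger in front and one behind, it turns between the fingers as the cover swings, so the tool may keep pointing down. When shut: 108 mm above the bench, 200 mm in front of the hinge line.
- cover_hinge (a point): Middle of the hinge line on the far top edge of the box, 90 mm above the bench; the line runs along the box's y axis (this point's axes are the box's). At cover angle a the bar's middle is at x = -200 cos a + 18 sin a, y = -40, z = 200 sin a + 18 cos a mm from it, in the box's axes.
- junction: Bystander: grey junction box with blue top, 75 x 85 x 68 mm, loose; origin at its underside. Leave it.
- dropper_a: Bystander: brown dropper bottle, 34 mm across, 109 mm high; origin at its underside. Leave it.
- dropper_b: Bystander: the other dropper bottle, the same. Leave it.
- jar: Bystander: brown jar, 52 mm across, 75 mm high; origin at its underside. Leave it.
- socket: Bystander: white double socket box, 70 x 120 x 53 mm; origin at its underside. Leave it.
- driver: Bystander: screwdriver 180 mm long, lying. Leave it.

How it is judged:
By the outcome, as a careful person would: the job done as asked, in the order asked, and still so for the second after the job is handed in, while the arm keeps its last pose, push and grip.
It also fails if it takes over 42 s, if anything falls off the work surface, if the arm or the gripper's body presses on something with over 40 N, if the wrist force passes 120 N, or if a joint passes its speed limit or range.

## Robot

A 6-joint arm with a two-finger parallel gripper is mounted at the origin on the work surface. World frame = base frame: x ahead of the robot, y to its left, z up, the work surface at z = 0. Lengths are in m, angles in degrees, forces in N, time in s.
With the tool pointing down it reaches from about 0.3 to 0.75 m from the base axis. Payload 8.5 kg.
Tool frame: the origin (TCP) lies at the very end of the fingers, on their centre line; the grasp point (between the pads) lies 19 mm behind it; x points along the fingers, y is the direction in which the jaws open and shut, and the axes are right-handed (so a half turn about x gives the same grasp; the last joint's range is limited). The gripper opens to 85 mm and grips with 20 to 120 N. Pads are 22 mm wide; open, the fingers measure 114 mm over their backs; the gripper's body (76 mm by 85 mm) begins 54 mm behind the grasp point. The pads swing forward as they close: fully open they stand 13 mm farther back than shut.
Start: joints at [-86.878, 21.807, 74.336, -0, 83.858, -12.336], TCP at [0.147, -0.53, 0.231] pointing down, gripper open.
Joint ranges: [-178.18, 178.18], [-50.72, 133.34], [12.68, 142.11], [-81.47, 261.47], [9.98, 163.14], [-165.26, 165.26]. Speed limits (degrees/s): [136.94, 136.94, 180, 180, 180, 180].

## Interface

Orientations are given as a 3x3 rotation matrix whose columns are the frame's x, y, z axes.
In Python, from rig import sensors, cams, env gives the robot as it stands.
- The arm moves only by the shell command python3 -m crank 'ROWS' [FORCE]. ROWS is a JSON object of lists of equal length, an entry for each row: "hand": the closure in counts, from 0 (fully open) to 255 (shut); "translation": the shift along the tool's x, y, z in m, a list of three; "dr": the turn, a rotation vector about the tool's x, y, z in rad, a list of three. A call has 1 to 5 rows; each row is the pose to reach, as a shift and turn from the pose commanded when the call began, along the tool's axes at that moment; what a row does not reach only later rows make up. A row lasts 1/10 s, in which the tool goes at most 50 mm and 8.59 degrees, less where a joint would pass 70% of its speed; a pose out of reach is approached as far as the arm can. A call with a gripper value outside its range is refused whole. The fingers move at their own pace and stop on an object; FORCE is the grip in N (left out, the last holds). Time passes only in rows, so rows that repeat a pose let the fingers close. It gives the time, the measured TCP pose, the force and the opening at its end, in the units of the state.
- sensors.observe(): the state, without advancing time (a new reading comes with each control period).
- cams.get_image(name): name is "scene" or "side" or "wrist"; returns (picture, depth): 400x640x3 uint8, blue, green, red; 400x640 float32, m along the optical axis (not along the pixel's ray), 0 where there is no reading.
- cams.calibration(name): a dict with "vertical_fov" (degrees; the focal length in pixels is half the picture's height over the tangent of half this angle, whatever the lens; pixels are square), "cx", "cy" (the principal point, pixels), "extrinsics" (4x4, takes a point from camera to world coordinates). Camera axes: x right, y down, z forward; pixel columns grow to the right and rows downward; lengths in m; the calibration is good to about 2 mm. A picture is of the moment at which its call begins: read the wrist's pose just before it. calibration takes no time and is no camera call; for the wrist camera it gives the pose at the moment of the call.
- env.close_job(): hands the job in, once; it reports no verdict.
The state is a dict: "time_s": time; "q": joint angles; "qvel": joint speeds; "joint_efforts": joint torques, N m; "position": TCP position; "tool_rot": TCP orientation; "ft_force": force on the tool from outside, world axes, zero at the start; "wrist_torque": the same for the moment, N m; "grip_width": finger opening in m.
Only numpy, scipy, OpenCV 4.12 (cv2) and the standard library are available. Lean on these libraries where they do the work, as an engineer would, in place of code of your own. Each camera call takes 0.05 s, during which the arm holds its last target. There are 200 camera calls.

## Working session

There is one attempt and no reset: what is moved stays moved. The work goes in short steps, Python scripts to look and compute and a shell command to move; the robot and the scene stay as the last step left them, time stands still between calls to the robot, and variables do not carry over. Pictures are saved under pics/ and viewed, about 8 in all and at most 12, crops included, and the job is handed in when it is done.

```bash
ls; mkdir -p pics; cat > h.py <<'E'
import numpy as np, cv2
from rig import sensors, cams, env
def cloud(name):
    c=cams.calibration(name); im,d=cams.get_image(name)
    f=im.shape[0]/2/np.tan(np.radians(c['vertical_fov'])/2)
    v,u=np.mgrid[:im.shape[0],:im.shape[1]]
    P=np.stack([(u-c['cx'])/f*d,(v-c['cy'])/f*d,d],-1)
    E=np.array(c['extrinsics']); W=P@E[:3,:3].T+E[:3,3]; W[d==0]=np.nan
    return im,d,W
E
python3 - <<'E'
from h import *
s=sensors.observe(); print(s)
for n in ('scene','side'):
    im,d,W=cloud(n); np.save(n+'.npy',W); cv2.imwrite(f'pics/{n}0.png',im); c=cams.calibration(n); print(n,c)
E
```

```text
pics
{'time_s': 0.0, 'q': array([-8.68786060e+01,  2.18405675e+01,  7.43862734e+01, -1.10737835e-03,
        8.38580414e+01, -1.23360639e+01]), 'qvel': array([ 0.01985657, -0.02989707,  0.05988069, -0.12133874, -0.10873802,
        0.03319094]), 'joint_efforts': array([-4.16932317e-04, -4.48461485e+01, -2.31277227e+01, -1.91734289e-04,
        4.87054145e-03,  5.86320454e-06]), 'position': array([ 0.14656083, -0.52979722,  0.2307068 ]), 'tool_rot': array([[-9.98567481e-05,  2.66524742e-01, -9.63828072e-01],
       [ 1.47823130e-03, -9.63826984e-01, -2.66524594e-01],
       [-9.99998902e-01, -1.45137510e-03, -2.97740586e-04]]), 'ft_force': array([-0.04112762,  0.68279259, -0.77916161]), 'wrist_torque': array([-0.02603009,  0.00535731,  0.00267078]), 'grip_width': 0.08566092984668491}
scene {'vertical_fov': 51.83861488633179, 'cx': 324.16190017818633, 'cy': 197.80517769315688, 'extrinsics': array([[ 0.84046857,  0.46931475, -0.27084358,  0.9465565 ],
       [ 0.54185105, -0.72501202,  0.42515294, -0.56612161],
       [ 0.0031657 , -0.50408456, -0.8636485 ,  1.21647403],
       [ 0.        ,  0.        ,  0.        ,  1.        ]])}
side {'vertical_fov': 42.6988360037609, 'cx': 320.4599694038526, 'cy': 195.35156324387248, 'extrinsics': array([[-0.99353644, -0.09219949,  0.06621634,  0.474713  ],
       [-0.11103999,  0.66828171, -0.73557438,  1.17630866],
       [ 0.02356842, -0.73817261, -0.67420006,  1.20480271],
       [ 0.        ,  0.        ,  0.        ,  1.        ]])}
```

View pics/scene0.png

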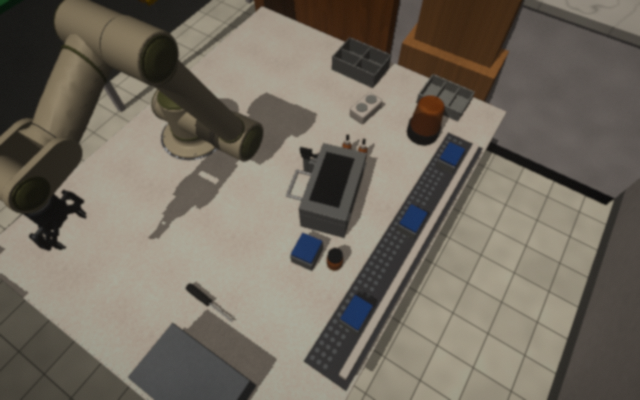

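View pics/side0.png

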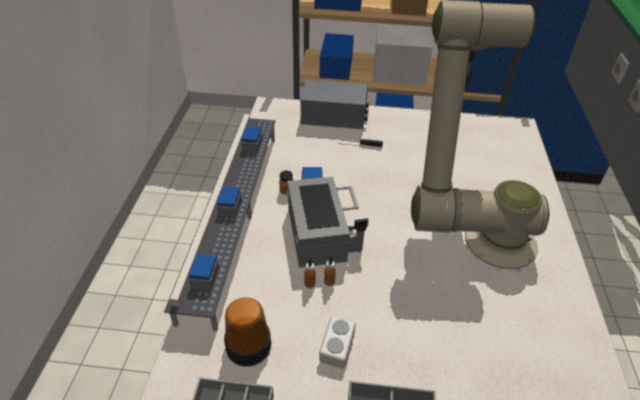

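The scene picture shows the box at about (335,188), its cap at (308,156) and its bar at (297,185). The side picture shows the cap at (360,225) and the bar at (348,197). The droppers stand behind the box's left end. Next I fit the box pose from the cover's top.

```bash
python3 - <<'E'
from h import *
def near(W,u0,u1,v0,v1): return W[v0:v1,u0:u1].reshape(-1,3)
A=near(np.load('scene.npy'),270,385,135,245); B=near(np.load('side.npy'),275,375,165,270)
for n,P in (('scene',A),('side',B),('both',np.vstack([A,B]))):
    P=P[~np.isnan(P[:,0])]
    T=P[(P[:,2]>.122)&(P[:,2]<.138)]
    med=np.median(T,0); 
    T2=T[np.linalg.norm(T[:,:2]-med[:2],axis=1)<.17]
    # drop sparse
    from scipy.spatial import cKDTree
    k=cKDTree(T2[:,:2]).query_ball_point(T2[:,:2],.012,return_length=True)
    T3=T2[k>np.median(k)*.3]
    r=cv2.minAreaRect((T3[:,:2]*1000).astype(np.float32)); print(n,len(T3),np.median(T3[:,2]),r)
    c=np.array(r[0])/1000; a=np.radians(r[2]); 
    if r[1][0]>r[1][1]: a+=np.pi/2
    ex=np.array([np.cos(a),np.sin(a)]); 
    if ex[0]<0: ex=-ex
    ey=np.array([-ex[1],ex[0]])
    L=(P[:,:2]-c)@np.c_[ex,ey]; print(' ex',ex,np.degrees(np.arctan2(ex[1],ex[0])))
    L=np.c_[L,P[:,2]]*1000
    m=(L[:,0]<-85)&(L[:,0]>-170)&(abs(L[:,1])<150)&(L[:,2]>85)
    cap=L[m&(L[:,1]>40)&(L[:,2]>118)]; bar=L[m&(L[:,1]<20)]
    print(' cap',len(cap),cap.mean(0),cap.min(0),cap.max(0)); print(cv2.minAreaRect(cap[:,:2].astype(np.float32)))
    print(' bar',len(bar),np.median(bar,0),bar.min(0),bar.max(0))
E
```

```text
scene 3331 0.12811442818937446 ((562.0982055664062, 36.15747833251953), (213.42562866210938, 261.7758483886719), 16.239545822143555)
 ex [0.9601009  0.27965384] 16.239545822143555
 cap 35 [-96.72933006  83.3094636  127.76886372] [-109.59896394   76.68838625  118.51975796] [-85.31350643  93.45411051 133.68111344]
((-97.36050415039062, 85.08177947998047), (24.288116455078125, 16.404029846191406), 1.3324657678604126)
 bar 116 [-92.05141115 -41.56962209 112.36691561] [-99.61550333 -91.80760369 106.51586435] [-85.47196062  12.01585008 118.4877633 ]
side 2685 0.12671109388630053 ((555.7855224609375, 37.200927734375), (216.20968627929688, 263.1287536621094), 16.491498947143555)
 ex [0.95886186 0.28387308] 16.491498947143555
 cap 43 [-96.25412614  87.53179106 126.19752188] [-108.20623627   77.22334697  118.04071193] [-85.10767536  94.49232993 133.28499531]
((-96.8001937866211, 85.637939453125), (17.174406051635742, 22.865766525268555), 87.1618423461914)
 bar 95 [-90.36490723 -37.17578112 111.33245201] [-98.34717425 -92.90286959 102.31939   ] [-85.2333634   14.47908359 118.66385002]
both 6017 0.12746530015069246 ((558.9754638671875, 37.068023681640625), (219.1571807861328, 265.24737548828125), 16.31512451171875)
 ex [0.95973117 0.28092006] 16.31512451171875
 cap 81 [-96.73114569  85.68012879 126.88735079] [-111.49603199   75.0763553   118.04071193] [-85.12470558  95.20163555 133.68111344]
((-98.34628295898438, 85.0880355834961), (20.10052490234375, 26.3358211517334), 89.48091125488281)
 bar 209 [-91.47022595 -39.885655   112.0348065 ] [-101.24767702  -93.43523288  102.06033523] [-85.02023013  15.21895907 118.66385002]
```

```bash
python3 - <<'E'
from h import *
A=np.load('scene.npy')[135:245,270:385].reshape(-1,3); B=np.load('side.npy')[165:270,275:375].reshape(-1,3)
for n,P in (('scene',A),('side',B),('both',np.vstack([A,B]))):
    P=P[~np.isnan(P[:,0])]; c=np.array([.559,.037]); a=np.radians(16.3)
    for it in range(2):
        ex=np.array([np.cos(a),np.sin(a)]); ey=np.array([-ex[1],ex[0]])
        L=np.c_[(P[:,:2]-c)@np.c_[ex,ey],P[:,2]]
        lo=-.045 if it==0 else -.085
        T=P[(P[:,2]>.12)&(P[:,2]<.136)&(L[:,0]>lo)&(L[:,0]<.125)&(abs(L[:,1])<.15)]
        r=cv2.minAreaRect((T[:,:2]*1000).astype(np.float32)); c=np.array(r[0])/1000; a=np.radians(r[2]); 
        if a>np.pi/4: a-=np.pi/2
    ex=np.array([np.cos(a),np.sin(a)]); ey=np.array([-ex[1],ex[0]])
    L=np.c_[(P[:,:2]-c)@np.c_[ex,ey],P[:,2]]*1000
    print(n,r)
    m=(L[:,0]<-90)&(L[:,0]>-170)&(abs(L[:,1])<150)&(L[:,2]>85)
    cap=L[m&(L[:,1]>40)&(L[:,2]>124)]; bar=L[m&(abs(L[:,1]+40)<35)&(L[:,2]>95)]
    print(' cap',len(cap),cap.mean(0),cv2.minAreaRect(cap[:,:2].astype(np.float32)))
    print(' bar',len(bar),np.median(bar,0))
    print(' world cap',c+np.array([-.12,.085])@np.array([ex,ey]),'bar',c+np.array([-.125,-.04])@np.array([ex,ey]))
E
```

```text
scene ((592.2279052734375, 44.99491882324219), (150.8766632080078, 261.7801513671875), 16.315122604370117)
 cap 50 [-118.81630423   83.9741211   129.85497567] ((-119.17605590820312, 85.44540405273438), (42.90499496459961, 16.45309829711914), 3.347689151763916)
 bar 73 [-123.3196589   -40.30037638  112.31879496]
 world cap [0.45318196 0.09286167] bar [ 0.48349831 -0.02850933]
side ((587.1285400390625, 46.207916259765625), (150.47015380859375, 265.3901062011719), 16.22159194946289)
 cap 55 [-119.39117309   86.23707108  128.60743039] ((-119.20613098144531, 84.8718490600586), (17.183460235595703, 42.84080123901367), 87.65725708007812)
 bar 59 [-123.20876369  -40.33619289  111.91025087]
 world cap [0.44816092 0.09430158] bar [ 0.4782791  -0.02711874]
both ((589.4791259765625, 46.44566345214844), (155.094482421875, 266.21685791015625), 16.239545822143555)
 cap 105 [-119.30940145   84.29984683  129.20149957] ((-119.20528411865234, 83.83670806884766), (19.99480438232422, 47.55570983886719), 87.6393051147461)
 bar 130 [-123.4834954   -41.2327116   112.06138032]
 world cap [0.45049644 0.09449578] bar [ 0.48065267 -0.0269151 ]
```

```bash
R='x'
python3 -m crank '{"hand":[0,0,0,0,0],"translation":[[0,-0.0347,-0.0306],[0,-0.0694,-0.0612],[0,-0.1041,-0.0918],[0,-0.1388,-0.1224],[0,-0.1735,-0.153]],"dr":[[0,0,0],[0,0,0],[0,0,0],[0,0,0],[0,0,0]]}' 40
python3 -m crank '{"hand":[0,0,0,0,0],"translation":[[0,-0.0347,-0.0306],[0,-0.0694,-0.0612],[0,-0.1041,-0.0918],[0,-0.1388,-0.1224],[0,-0.1735,-0.153]],"dr":[[0,0,0],[0,0,0],[0,0,0],[0,0,0],[0,0,0]]}'
python3 -m crank '{"hand":[0,0,0,0,0],"translation":[[0,-0.0347,-0.0306],[0,-0.0694,-0.0612],[0,-0.1041,-0.0918],[0,-0.1388,-0.1224],[0,-0.173,-0.153]],"dr":[[0,0,0],[0,0,0],[0,0,0],[0,0,0],[0,0,0]]}'
python3 - <<'E'
from h import *
s=sensors.observe(); print(s['position'],s['tool_rot'],s['q'],s['time_s'])
im,d,W=cloud('wrist'); np.save('w1.npy',W); cv2.imwrite('pics/w1.png',im); print(cams.calibration('wrist')['extrinsics'])
E
```

```text
time_s: 0.6
position: [0.2482, -0.3202, 0.2311]
tool_rot: [[-0.0, 0.266, -0.964], [0.001, -0.964, -0.266], [-1.0, -0.001, -0.0]]
ft_force: [1.1, -1.4, 0.1]
grip_width: 0.085
time_s: 1.1
position: [0.3493, -0.1122, 0.2314]
tool_rot: [[0.0, 0.266, -0.964], [-0.0, -0.964, -0.266], [-1.0, 0.0, -0.0]]
ft_force: [0.1, 0.5, 0.3]
grip_width: 0.0854
time_s: 1.6
position: [0.4507, 0.0955, 0.2312]
tool_rot: [[-0.0, 0.267, -0.964], [-0.0, -0.964, -0.267], [-1.0, 0.0, 0.0]]
ft_force: [0.1, -0.7, 0.8]
grip_width: 0.0857
[0.45070343 0.0955494  0.23119569] [[-2.58343459e-04  2.66891854e-01 -9.63726451e-01]
 [-7.52370678e-05 -9.63726485e-01 -2.66891844e-01]
 [-9.99999964e-01  3.55819031e-06  2.69052594e-04]] [-2.80325460e+00  1.28376552e+01  8.76404311e+01 -5.11457308e-03
  7.95364871e+01  7.17182775e+01] 1.6
[[ 0.27046511 -0.91834433 -0.28895035  0.52710766]
 [-0.9627235  -0.25907746 -0.0777324   0.12095072]
 [-0.00347542  0.2992032  -0.95418309  0.37333507]
 [ 0.          0.          0.          1.        ]]
```

View pics/w1.png

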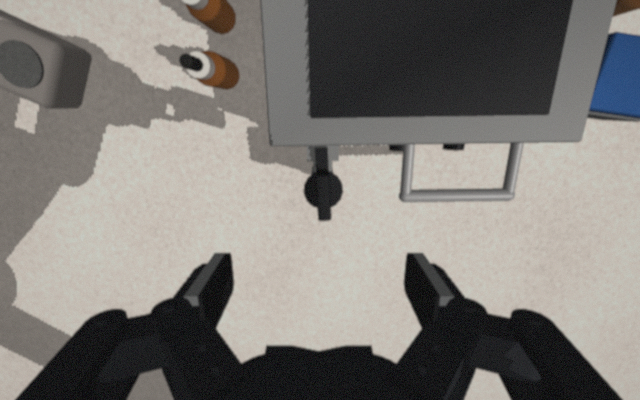

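```bash
python3 - <<'E'
from h import *
W=np.load('w1.npy').reshape(-1,3); W=W[~np.isnan(W[:,0])]
a=np.radians(16.25); ex=np.array([np.cos(a),np.sin(a)]); ey=np.array([-ex[1],ex[0]])
c=np.array([.5897,.0456]); L=np.c_[(W[:,:2]-c)@np.c_[ex,ey],W[:,2]]*1000
print(L.min(0),L.max(0))
T=L[(L[:,2]>123)&(L[:,2]<140)&(L[:,0]<-90)&(L[:,0]>-160)&(abs(L[:,1]-85)<40)]
print(len(T),T.mean(0),cv2.minAreaRect(T[:,:2].astype(np.float32)))
B=L[(abs(L[:,2]-110)<10)&(abs(L[:,0]+125)<12)&(L[:,1]<0)]; print('bar',len(B),np.median(B,0) if len(B) else 0)
C=L[(abs(L[:,2]-130)<8)&(L[:,0]>-84)]; print('cover',len(C),np.percentile(C,[.5,2],axis=0),C.max(0),np.median(C[:,2]))
E
```

```text
[-522.16423364 -449.63737261   -3.87647632] [ 73.66822752 631.12220913 329.11863419]
642 [-116.94501314   83.17211042  129.81851935] ((-118.34622192382812, 83.13346099853516), (42.03765106201172, 11.955633163452148), 2.3948183059692383)
bar 1326 [-121.57729368  -48.7846255   112.43549071]
cover 48152 [[ -72.72565157 -129.36441439  123.89549844]
 [ -70.74602149 -125.36816269  124.37507814]] [ 32.42349898 128.37920717 132.46420588] 128.95775660373988
```

The wrist picture shows the cap at about (323,190) with its wing towards the cover, and the bar from (405,195) to (515,195). The cap angle is about 0.04 rad. The three cameras agree to about 2 mm, so I go down and pinch the grip.

```bash
python3 -m crank '{"hand":[60,100,100,100,100],"translation":[[0.035,0.0026,-0.0006],[0.07,0.0026,-0.0006],[0.1,0.0026,-0.0006],[0.123,0.0026,-0.0006],[0.123,0.0026,-0.0006]],"dr":[[-0.05,0,0],[-0.05,0,0],[-0.05,0,0],[-0.05,0,0],[-0.05,0,0]]}' 40
python3 -m crank '{"hand":[150,180,210,255,255],"translation":[[0,0,0],[0,0,0],[0,0,0],[0,0,0],[0,0,0]],"dr":[[0,0,0],[0,0,0],[0,0,0],[0,0,0],[0,0,0]]}' 40
python3 -m crank '{"hand":[255,255],"translation":[[0,0,0],[0,0,0]],"dr":[[0,0,0],[0,0,0]]}' 40
python3 - <<'E'
from h import *
im,d,W=cloud('wrist'); cv2.imwrite('pics/w2.png',im); s=sensors.observe(); print(s['wrist_torque'],s['q'])
E
```

```text
time_s: 2.15
position: [0.4501, 0.0911, 0.106]
tool_rot: [[-0.006, 0.314, -0.949], [0.0, -0.949, -0.314], [-1.0, -0.002, 0.006]]
ft_force: [-0.1, 0.1, 1.2]
grip_width: 0.052
time_s: 2.65
position: [0.452, 0.0915, 0.1095]
tool_rot: [[0.002, 0.314, -0.949], [0.001, -0.949, -0.314], [-1.0, 0.0, -0.002]]
ft_force: [-1.8, 2.0, 7.0]
grip_width: 0.0108
time_s: 2.85
position: [0.452, 0.0915, 0.1095]
tool_rot: [[0.002, 0.314, -0.949], [0.001, -0.949, -0.314], [-1.0, 0.0, -0.002]]
ft_force: [-1.0, 3.8, 7.0]
grip_width: 0.0112
[ 0.45861866  0.25765992 -0.01221483] [-3.34372998e+00  2.10422172e+01  9.89054723e+01  5.28142016e-02
  5.99331241e+01  6.83001772e+01]
```

View pics/w2.png

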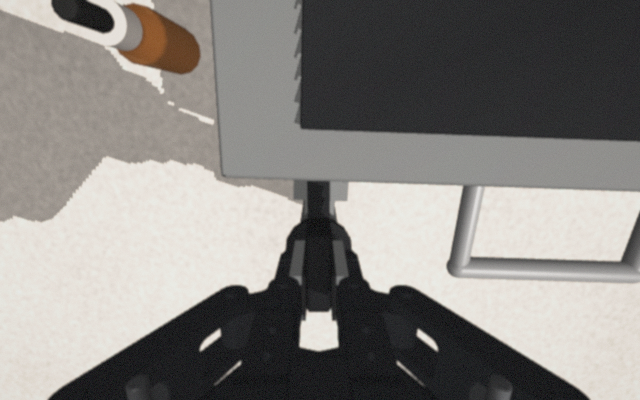

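The fingers hold the grip across its 12 mm, centred near (320,270). Now I turn it anticlockwise.

```bash
python3 -m crank '{"hand":[255,255,255,255,255],"translation":[[0,0,0],[0,0,0],[0,0,0],[0,0,0],[0,0,0]],"dr":[[-0.13,0,0],[-0.26,0,0],[-0.39,0,0],[-0.52,0,0],[-0.65,0,0]]}' 50
python3 -m crank '{"hand":[255,255,255,255,255],"translation":[[0,0,0],[0,0,0],[0,0,0],[0,0,0],[0,0,0]],"dr":[[-0.13,0,0],[-0.26,0,0],[-0.39,0,0],[-0.52,0,0],[-0.65,0,0]]}'
python3 -m crank '{"hand":[255,255,255,255],"translation":[[0,0,0],[0,0,0],[0,0,0],[0,0,0]],"dr":[[-0.1,0,0],[-0.2,0,0],[-0.23,0,0],[-0.23,0,0]]}'
python3 - <<'E'
from h import *
im,d,W=cloud('wrist'); cv2.imwrite('pics/w3.png',im); s=sensors.observe(); print(s['wrist_torque'],s['q'])
E
```

```text
time_s: 3.4
position: [0.4522, 0.0914, 0.1095]
tool_rot: [[0.002, 0.828, -0.561], [0.0, -0.561, -0.828], [-1.0, 0.002, -0.002]]
ft_force: [-0.7, 1.7, 6.0]
grip_width: 0.0106
time_s: 3.9
position: [0.4524, 0.0914, 0.1096]
tool_rot: [[0.003, 0.999, 0.054], [0.0, 0.054, -0.999], [-1.0, 0.003, -0.0]]
ft_force: [-0.1, 1.9, 4.3]
grip_width: 0.0107
time_s: 4.3
position: [0.4524, 0.0914, 0.1096]
tool_rot: [[0.003, 0.961, 0.276], [0.001, 0.276, -0.961], [-1.0, 0.003, 0.0]]
ft_force: [0.1, 2.2, 5.0]
grip_width: 0.011
[ 0.41126545  0.01452225 -0.01791508] [-3.35534031e+00  2.10510605e+01  9.88814466e+01  4.53777130e-02
  5.98986028e+01 -1.93739120e+01]
```

View pics/w3.png

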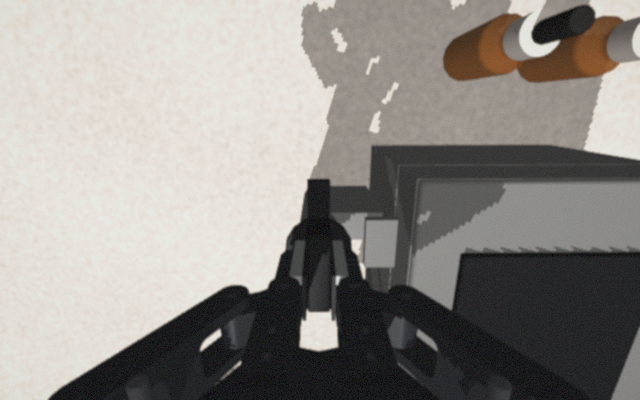

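The cap has turned to about 1.56 rad: its wing now points along the box's +y and the tongue at (380,245) is clear. I let go with a small opening, lift, and move over the bar.

```bash
python3 -m crank '{"hand":[165,165,165,165,165],"translation":[[0,0,0],[0,0,0],[0,0,0],[-0.03,0,0],[-0.065,0,0]],"dr":[[0,0,0],[0,0,0],[0,0,0],[0,0,0],[0,0,0]]}' 40
python3 -m crank '{"hand":[150,150,150,150,150],"translation":[[0,-0.001,0.04],[0,-0.003,0.08],[0,-0.0045,0.125],[0,-0.0045,0.125],[0,-0.0045,0.125]],"dr":[[0,0,0],[0,0,0],[0,0,0],[0,0,0],[0,0,0]]}'
python3 - <<'E'
from h import *
s=sensors.observe(); print(s['position'])
im,d,W=cloud('wrist'); cv2.imwrite('pics/w4.png',im)
W=W.reshape(-1,3); W=W[~np.isnan(W[:,0])]
a=np.radians(16.25); ex=np.array([np.cos(a),np.sin(a)]); ey=np.array([-ex[1],ex[0]])
c=np.array([.5914,.0434]); L=np.c_[(W[:,:2]-c)@np.c_[ex,ey],W[:,2]]*1000
B=L[(abs(L[:,2]-112)<6)&(abs(L[:,0]+125)<15)&(abs(L[:,1]+40)<40)]; print('bar',len(B),np.percentile(B,[2,50,98],axis=0))
C=L[(abs(L[:,2]-130)<8)&(abs(L[:,0])<90)]; print('cover',np.percentile(C,[.5,99.5],axis=0))
G=L[(abs(L[:,2]-130)<6)&(L[:,0]<-90)&(abs(L[:,1]-85)<40)]; print('cap',len(G), cv2.minAreaRect(G[:,:2].astype(np.float32)) if len(G) else 0)
im,d,W=cloud('side'); cv2.imwrite('pics/s4.png',im)
W=W[165:270,275:375].reshape(-1,3);W=W[~np.isnan(W[:,0])]; L=np.c_[(W[:,:2]-c)@np.c_[ex,ey],W[:,2]]*1000
G=L[(abs(L[:,2]-130)<6)&(L[:,0]<-90)&(L[:,0]>-150)&(abs(L[:,1]-85)<40)]; print('cap side',len(G), cv2.minAreaRect(G[:,:2].astype(np.float32)) if len(G) else 0)
E
```

```text
time_s: 4.85
position: [0.451, 0.0911, 0.1733]
tool_rot: [[-0.003, 0.961, 0.275], [0.0, 0.275, -0.961], [-1.0, -0.003, -0.001]]
ft_force: [-0.3, -0.5, -0.3]
grip_width: 0.0302
time_s: 5.35
position: [0.4816, -0.0309, 0.1731]
tool_rot: [[-0.001, 0.962, 0.273], [0.0, 0.273, -0.962], [-1.0, -0.001, -0.001]]
ft_force: [-0.5, 0.1, -0.9]
grip_width: 0.0351
[ 0.48163079 -0.03092681  0.17310031]
bar 1668 [[-129.88088289  -77.94171982  108.43653761]
 [-124.19436259  -36.7806734   112.67500887]
 [-118.29870178   -1.48694503  114.43689543]]
cover [[ -73.90599644 -124.15848408  124.08294937]
 [  73.46799278   90.88425625  131.37469868]]
cap 1192 ((-119.15553283691406, 78.25624084472656), (27.76316261291504, 11.646206855773926), 89.60911560058594)
cap side 46 ((-123.17335510253906, 89.86978912353516), (12.631769180297852, 43.427799224853516), 0.1047680601477623)
```

View pics/w4.png

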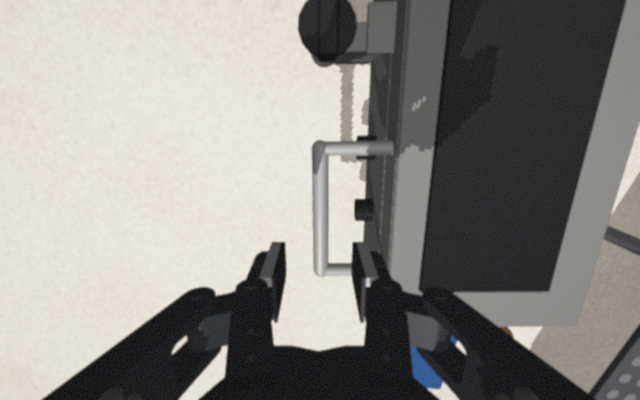

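The bar runs from (320,150) to (320,270), between the jaws, and the cap's wing is parallel to the box front. Next I go down and grip the bar.

```bash
python3 -m crank '{"hand":[150,150,150,150,150],"translation":[[0.03,0.001,0],[0.06,0.001,0],[0.084,0.001,0],[0.084,0.001,0],[0.084,0.001,0]],"dr":[[0,0,0],[0,0,0],[0,0,0],[0,0,0],[0,0,0]]}' 40
python3 -m crank '{"hand":[180,200,255,255,255],"translation":[[0,0,0],[0,0,0],[0,0,0],[0,0,0],[0,0,0]],"dr":[[0,0,0],[0,0,0],[0,0,0],[0,0,0],[0,0,0]]}' 40
python3 - <<'E'
from h import *
im,d,W=cloud('wrist'); cv2.imwrite('pics/w5.png',im); s=sensors.observe(); print(s['position'],s['ft_force'],s['wrist_torque'],s['grip_width'])
E
```

```text
time_s: 5.95
position: [0.4828, -0.0293, 0.0899]
tool_rot: [[0.0, 0.961, 0.277], [0.0, 0.277, -0.961], [-1.0, 0.0, -0.0]]
ft_force: [0.3, 1.4, -0.1]
grip_width: 0.0355
time_s: 6.45
position: [0.4827, -0.0302, 0.0903]
tool_rot: [[0.001, 0.961, 0.276], [-0.001, 0.276, -0.961], [-1.0, 0.001, 0.001]]
ft_force: [-2.8, -0.9, 7.4]
grip_width: 0.0106
[ 0.48270241 -0.03011257  0.09036154] [-2.32089927 -0.11182482  6.51809334] [-0.02066245  0.45818421  0.09911475] 0.010388382630295352
```

View pics/w5.png

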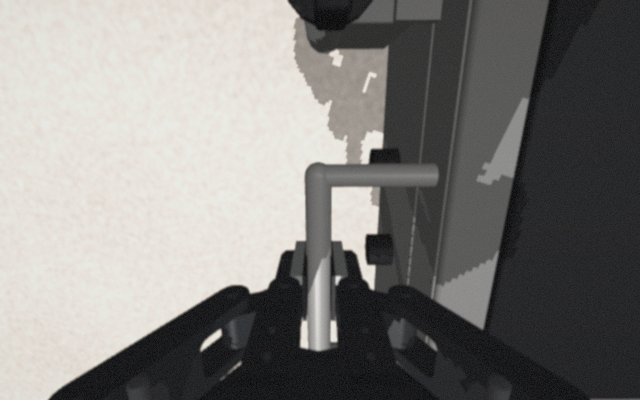

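The bar is held at (320,270). Now I swing it along the arc, first to 0.5 rad.

```bash
python3 -m crank '{"hand":[255,255,255,255,255],"translation":[[-0.01,0.0011,0],[-0.0199,0.0028,0],[-0.0297,0.0049,0],[-0.0394,0.0076,0],[-0.0489,0.0107,0]],"dr":[[0,0,0],[0,0,0],[0,0,0],[0,0,0],[0,0,0]]}' 40
python3 -m crank '{"hand":[255,255,255,255,255],"translation":[[-0.0094,0.0036,0],[-0.0186,0.0076,0],[-0.0276,0.0121,0],[-0.0363,0.017,0],[-0.0448,0.0224,0]],"dr":[[0,0,0],[0,0,0],[0,0,0],[0,0,0],[0,0,0]]}'
python3 - <<'E'
from h import *
im,d,W=cloud('side'); cv2.imwrite('pics/s6.png',cv2.resize(im[100:300,200:520],(800,500))); s=sensors.observe(); print(s['position'],s['ft_force'],s['wrist_torque'],s['grip_width'])
E
```

```text
time_s: 7.0
position: [0.4924, -0.0272, 0.1391]
tool_rot: [[-0.002, 0.961, 0.276], [-0.001, 0.276, -0.961], [-1.0, -0.002, -0.0]]
ft_force: [-5.4, -3.5, -1.7]
grip_width: 0.0102
time_s: 7.5
position: [0.5129, -0.0213, 0.1841]
tool_rot: [[-0.005, 0.961, 0.275], [-0.001, 0.275, -0.961], [-1.0, -0.005, 0.0]]
ft_force: [-10.8, -4.9, 4.4]
grip_width: 0.0105
[ 0.51375235 -0.02105486  0.18542528] [-13.00580402  -3.59444535   7.3222465 ] [-0.73976761  2.44453458  0.03714349] 0.010543781991112923
```

View pics/s6.png

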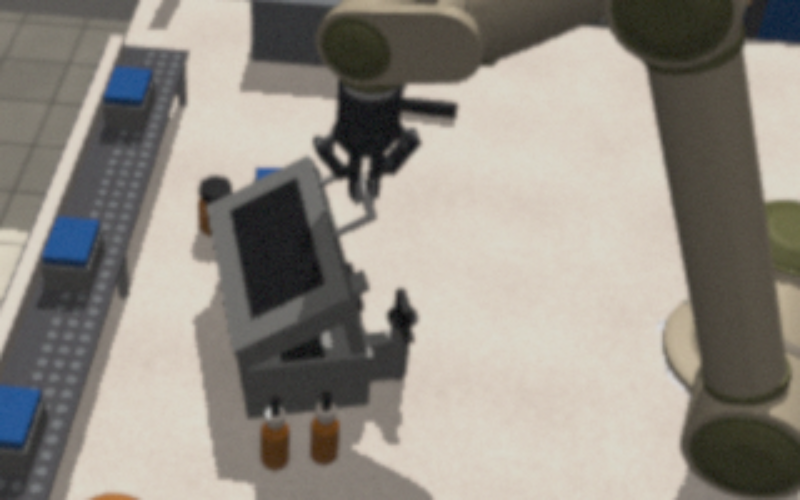

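Side view: the cover is rising with the bar in the fingers at (365,185), and the cap and bottles have not moved. The force is about 15 N radially outward, so I widen the arc by 2 mm and continue to 1.0 rad.

```bash
python3 -m crank '{"hand":[255,255,255,255,255],"translation":[[-0.0088,0.0048,0],[-0.0171,0.0103,0],[-0.0247,0.0169,0],[-0.0319,0.0238,0],[-0.0388,0.0311,0]],"dr":[[0,0,0],[0,0,0],[0,0,0],[0,0,0],[0,0,0]]}' 40
python3 -m crank '{"hand":[255,255,255,255,255],"translation":[[-0.0065,0.0077,0],[-0.0126,0.0156,0],[-0.0184,0.0239,0],[-0.0237,0.0324,0],[-0.0285,0.0412,0]],"dr":[[0,0,0],[0,0,0],[0,0,0],[0,0,0],[0,0,0]]}'
python3 -m crank '{"hand":[255,255],"translation":[[0,0,0],[0,0,0]],"dr":[[0,0,0],[0,0,0]]}'
python3 - <<'E'
from h import *
s=sensors.observe(); print(s['position'],s['ft_force'],s['wrist_torque'],s['q'])
E
```

```text
time_s: 8.05
position: [0.5436, -0.0123, 0.2235]
tool_rot: [[-0.002, 0.961, 0.275], [-0.001, 0.275, -0.961], [-1.0, -0.002, 0.0]]
ft_force: [-9.8, -3.0, 7.8]
grip_width: 0.0101
time_s: 8.55
position: [0.584, -0.0006, 0.2532]
tool_rot: [[0.001, 0.961, 0.276], [-0.0, 0.276, -0.961], [-1.0, 0.001, 0.001]]
ft_force: [-7.9, -1.2, 11.2]
grip_width: 0.0103
time_s: 8.75
position: [0.5839, -0.0006, 0.2532]
tool_rot: [[0.002, 0.961, 0.276], [-0.001, 0.276, -0.961], [-1.0, 0.002, 0.001]]
ft_force: [-9.1, 0.1, 12.4]
grip_width: 0.0105
[ 0.58390875 -0.00061549  0.25319739] [-9.08937208  0.05415619 12.44294771] [-0.26937276  1.7705809   0.10050312] [-1.16643467e+01  2.44480480e+01  6.64269500e+01 -1.09775334e-02
  8.90137256e+01 -2.76770172e+01]
```

```bash
python3 -m crank '{"hand":[255,255,255,255,255],"translation":[[-0.0049,0.009,0],[-0.0094,0.0182,0],[-0.0134,0.0276,0],[-0.0169,0.0370,0],[-0.019,0.0445,0]],"dr":[[0,0,0],[0,0,0],[0,0,0],[0,0,0],[0,0,0]]}' 40
python3 -m crank '{"hand":[255,255,255],"translation":[[0,0,0],[0,0,0],[0,0,0]],"dr":[[0,0,0],[0,0,0],[0,0,0]]}'
cat > ang.py <<'E'
from h import *
import sys
a=np.radians(16.25); ex=np.array([np.cos(a),np.sin(a)]); ey=np.array([-ex[1],ex[0]])
c=np.array([.5914,.0434]); s=sensors.observe()
g=s['position']-.019*0+s['tool_rot'][:,0]*-.019
b=np.r_[(g[:2]-c)@ex-.075,g[2]-.09]; print('bar rel hinge',b,'r',np.hypot(*b),'angle',np.arctan2(b[1],-b[0])-np.arctan2(18,200),'F box x,z',s['ft_force'][:2]@ex,s['ft_force'][2],s['wrist_torque'])
for n in ('scene','side'):
    im,d,W=cloud(n); cv2.imwrite(f'pics/{n}{sys.argv[1]}.png',cv2.resize(im[80:280,200:520] ,(800,500)))
    P=W.reshape(-1,3); P=P[~np.isnan(P[:,0])]
    L=np.c_[(P[:,:2]-c)@np.c_[ex,ey],P[:,2]]*1000
    L=L[(abs(L[:,1])<125)&(L[:,2]>110)&(L[:,2]<250)&(L[:,0]>-40)&(L[:,0]<80)]
    # plane fit RANSAC in x-z
    best=None; rng=np.random.default_rng(0); X=L[:,[0,2]]
    for _ in range(1500):
        p,q=X[rng.choice(len(X),2,False)]
        if np.hypot(*(q-p))<50: continue
        t=(q-p)/np.hypot(*(q-p)); e=abs((X-p)@[-t[1],t[0]])<2
        if best is None or e.sum()>best.sum(): best=e
    Y=X[best]; t=np.linalg.svd(Y-Y.mean(0),full_matrices=False)[2][0]; print(n,len(X),best.sum(),'plane at',Y.mean(0),'cover angle',np.arctan2(abs(t[1]),-t[0]*np.sign(t[1])), 'normal offset from hinge',(Y.mean(0)-[75,90])@[t[1],-t[0]])
E
python3 ang.py 7
```

```text
time_s: 9.25
position: [0.6275, 0.0121, 0.2709]
tool_rot: [[0.002, 0.961, 0.276], [0.001, 0.276, -0.961], [-1.0, 0.002, -0.0]]
ft_force: [-3.4, 2.4, 5.3]
grip_width: 0.0104
time_s: 9.55
position: [0.6272, 0.012, 0.2709]
tool_rot: [[0.002, 0.961, 0.276], [0.001, 0.276, -0.961], [-1.0, 0.002, -0.0]]
ft_force: [-3.8, 2.4, 6.1]
grip_width: 0.0106
bar rel hinge [-0.0494725   0.19985465] r 0.20588689030903984 angle 1.2383738489077012 F box x,z -2.9930323910754564 6.089377750289993 [0.16527734 0.69163169 0.05286931]
scene 986 329 plane at [ 66.84655814 225.65343598] cover angle 1.2235083697839817 normal offset from hinge -38.502826895213914
side 1210 492 plane at [ 65.62419861 219.09405372] cover angle 1.134268583518986 normal offset from hinge -46.083781405164125
```

```bash
cat > ang2.py <<'E'
from h import *
a=np.radians(16.25); ex=np.array([np.cos(a),np.sin(a)]); ey=np.array([-ex[1],ex[0]]); c=np.array([.5914,.0434])
for n in ('scene','side','wrist'):
    im,d,W=cloud(n); P=W.reshape(-1,3); P=P[~np.isnan(P[:,0])]
    L=np.c_[(P[:,:2]-c)@np.c_[ex,ey],P[:,2]]*1000; L=L[(abs(L[:,1])<128)&(L[:,2]>100)]; h=L[:,[0,2]]-[75,90]
    A=np.arange(1.05,1.4,.005); best=[]
    for off in (36,38,40,42,44):
        S=[]
        for t in A:
            r=h@[-np.cos(t),np.sin(t)]; m=h@[np.sin(t),np.cos(t)]
            S.append(((abs(m-off)<2)&(r>5)&(r<152)).sum())
        S=np.array(S); best.append((off,round(A[S.argmax()],3),S.max()))
    print(n,best)
E
python3 ang2.py
```

```text
scene [(36, np.float64(1.285), np.int64(723)), (38, np.float64(1.27), np.int64(766)), (40, np.float64(1.245), np.int64(700)), (42, np.float64(1.21), np.int64(764)), (44, np.float64(1.19), np.int64(814))]
side [(36, np.float64(1.22), np.int64(714)), (38, np.float64(1.2), np.int64(758)), (40, np.float64(1.18), np.int64(740)), (42, np.float64(1.165), np.int64(681)), (44, np.float64(1.145), np.int64(606))]
wrist [(36, np.float64(1.225), np.int64(3676)), (38, np.float64(1.245), np.int64(3817)), (40, np.float64(1.22), np.int64(5500)), (42, np.float64(1.205), np.int64(6094)), (44, np.float64(1.19), np.int64(6211))]
```

View pics/side7.png

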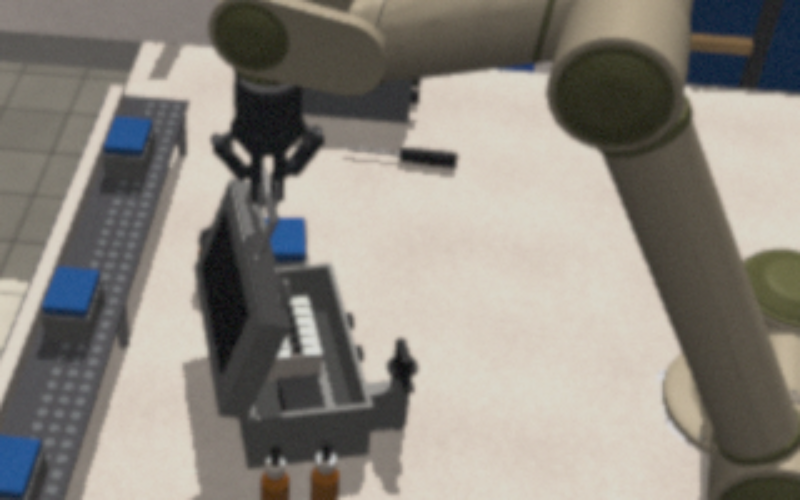

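The cover stands at about 1.22 rad by the cameras once their biases are corrected, and 1.23 to 1.24 by the arm's pose. I nudge it 2 mm further and check that it settles.

```bash
python3 -m crank '{"hand":[255,255,255,255,255],"translation":[[-0.0002,0.001,0],[-0.0004,0.002,0],[-0.0004,0.002,0],[-0.0004,0.002,0],[-0.0004,0.002,0]],"dr":[[0,0,0],[0,0,0],[0,0,0],[0,0,0],[0,0,0]]}' 40
python3 ang.py 8; python3 ang2.py; python3 -c "
from rig import sensors;s=sensors.observe();print(s['time_s'],s['position'],s['grip_width'],abs(s['qvel']).max())"
```

```text
time_s: 10.3
position: [0.629, 0.0125, 0.2713]
tool_rot: [[0.002, 0.961, 0.276], [0.001, 0.276, -0.961], [-1.0, 0.002, -0.0]]
ft_force: [-3.2, 1.5, 7.1]
grip_width: 0.0103
bar rel hinge [-0.04757582  0.20030416] r 0.20587670098300115 angle 1.2478414121594243 F box x,z -2.619153882788537 7.124996724768919 [0.16221151 0.79633659 0.05013723]
scene 940 334 plane at [ 67.26880341 227.48666032] cover angle 1.2281532501441959 normal offset from hinge -38.91066985381847
side 1170 439 plane at [ 66.7661032  219.71794334] cover angle 1.1544545437911977 normal offset from hinge -44.929688378814156
scene [(36, np.float64(1.295), np.int64(715)), (38, np.float64(1.275), np.int64(765)), (40, np.float64(1.235), np.int64(703)), (42, np.float64(1.22), np.int64(769)), (44, np.float64(1.2), np.int64(788))]
side [(36, np.float64(1.225), np.int64(688)), (38, np.float64(1.21), np.int64(732)), (40, np.float64(1.19), np.int64(727)), (42, np.float64(1.175), np.int64(669)), (44, np.float64(1.155), np.int64(597))]
wrist [(36, np.float64(1.235), np.int64(3557)), (38, np.float64(1.22), np.int64(3706)), (40, np.float64(1.23), np.int64(5272)), (42, np.float64(1.215), np.int64(5878)), (44, np.float64(1.2), np.int64(5964))]
10.55 [0.629004   0.01251497 0.27133347] 0.010342792340035363 0.0835733409418514
```

View pics/scene8.png

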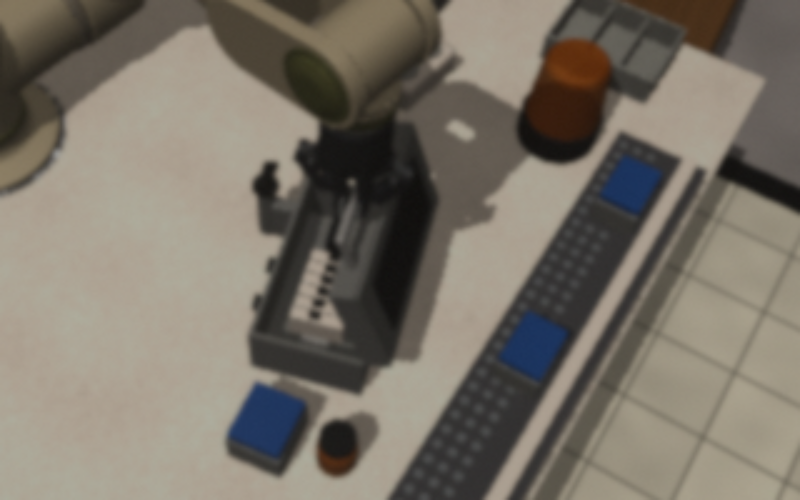

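The bar is in the fingers near (345,200), the cover is steady near 1.24 rad, and the junction box and jar are where they were. I hand the job in.

```bash
python3 -c "
from rig import env;print(env.close_job())"
```

```text
the job is handed in; nothing more can be done
None
```

I turned the cap to its open position, about 1.56 rad. Then I took the cover by its bar, swung it up to its balance point and handed the job in at about 10.6 s with the bar still gripped at 40 N.

**Cover angle:** the last checks disagreed slightly.
- The arm's pose gave 1.248 rad, or about 1.24 if the excess radius is put down to the bar's height in the grip. The arm read the bar 206 mm from the hinge, against the nominal 201 mm.
- The scene and wrist cameras gave about 1.23 rad.
- The side camera read lower: 1.19 rad from one fit (about 1.22 after correcting its offset), and 1.15 rad from a free fit that I did not trust.

**Forces and surroundings:** the highest wrist force printed was about 16 N. The junction box, jar, bottles and screwdriver looked unmoved in the last pictures I viewed. I did not look at the socket box again, and I judged the objects by eye rather than measuring them.

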